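Slide the wafer tray home and latch it

ROBOT

A 7-joint arm with a two-finger parallel gripper is mounted at the origin on the work surface. World frame = base frame: x ahead of the robot, y to its left, z up, the work surface at z = 0. Lengths are in mm, angles in rad, forces in N, time in s.
With the tool pointing down it reaches from about 425 to 925 mm from the base axis. Payload 6.8 kg.
Tool frame: the origin (TCP) lies at the very end of the fingers, on their centre line; the grasp point (between the pads) lies 19 mm behind it; x points along the fingers, y is the direction in which the jaws open and shut, and the axes are right-handed (so a half turn about x gives the same grasp; the last joint's range is limited). The gripper opens to 85 mm and grips with 20 to 120 N. Pads are 22 mm wide; open, the fingers measure 114 mm over their backs; the gripper's body (76 mm by 85 mm) begins 54 mm behind the grasp point. The pads swing forward as they close: fully open they stand 13 mm farther back than shut.
Start: joints at [-1.345, 0.477, 0.022, 1.555, -0.011, 1.109, -0.083], TCP at [221.151, 637.761, 231.308] pointing down, gripper open.
Joint ranges: [-2.96, 2.96], [-0.34, 2.1], [-1.41, 1.46], [0.24, 2.44], [-1.37, 4.51], [0.17, 1.92], [-2.96, 2.96]. Speed limits (rad/s): [2.39, 2.39, 3.14, 3.14, 3.14, 3.14, 3.14].

INTERFACE

Orientations are given as a 3x3 rotation matrix whose columns are the frame's x, y, z axes.
In Python, from workcell import observe, capture, hand_in gives the robot as it stands. The module is installed in compiled form; this text tells all that it offers.
- The arm moves only by the tool step_arm, never from a script. Its argument "series" is text: rows parted by semicolons, each of 6 numbers parted by spaces: the shift along the world's x, y, z in m, then the turn, a rotation vector about the world's x, y, z in rad. A call has 1 to 20 rows; each row shifts and turns the commanded pose from where the row before left it; what a row does not reach is not made up. A row lasts 1/12 s, in which the tool goes at most 41.7 mm and 7.16 degrees, less where a joint would pass 70% of its speed; a pose out of reach is approached as far as the arm can. A call with a gripper value outside its range is refused whole. "fingers" is the opening, from -1 (shut) to 1 (fully open), so that 0 is half open, set as the call begins (left out, the last holds). The fingers move at their own pace and stop on an object; "force" is the grip in N (left out, the last holds). Time passes only in rows, so rows that do not move let the fingers close. It gives the time, the measured TCP pose, the force and the opening at its end, in the units of the state.
- observe(): the state, without advancing time (a new reading comes with each control period).
- capture(name): name is "scene" or "side" or "wrist"; returns a dict with "pixels" (420x560x3 uint8, red, green, blue), "fx", "fy", "cx", "cy" (pixels), "k1" (the pictures are not rectified: a ray, as slopes to the right and down, at radius r is drawn at 1 + k1 r^2 times it, then the intrinsics apply), "rvec" (rotation vector, rad) and "tvec" (3), from world to camera coordinates, as OpenCV has them. Camera axes: x right, y down, z forward; pixel columns grow to the right and rows downward; lengths in mm; the calibration is good to about 2 mm. A picture is of the moment at which its call begins. There is no depth.
- hand_in(): hands the job in, once; it reports no verdict.
The state is a dict: "time": time; "joint_pos": joint angles; "qvel": joint speeds; "joint_torque": joint torques, N m; "position": TCP position; "eef_rot": TCP orientation; "ft_force": force on the tool from outside, world axes, zero at the start; "moment": the same for the moment, N m; "grip_width": finger opening in mm.
Only numpy, scipy, OpenCV 4.12 (cv2) and the standard library are available. Lean on these libraries where they do the work, as an engineer would, in place of code of your own. Each camera call takes 0.05 s, during which the arm holds its last target.

TASK

With a fingertip, push the wafer tray along the rails of the loading bed until you feel all its feet drop into the locating notches and it lies level, then push the latch's upright post round until the latch arm lies squarely across the tray. Only push: do not lift the tray or pick anything up, and leave the other things where they stand.

Things in the scene. Friction and masses are not known exactly. Their poses are not given: they have to be found in the camera images.
- bed: Fixed cream plate 400 (x) x 265 (y) x 20 mm, origin on its underside at bench level. Rails run along its x. Four steel strips (y = +-43, +-65 mm, each 14 wide, tops at 32 mm) carry the tray's feet; the channel between the inner two is 72 mm wide. Side guides at y = +-81 mm, tops at 44 mm. End bar at x = +195 mm, 45 mm past a seated tray.
- tray: Loose aluminium board 170 (x) x 150 (y) x 14 mm bearing a dark wafer, on feet 6 mm high. Origin: centre, at the feet's undersides (board z = 6 to 20 mm); its x runs along the bed's +x, the way to push. Starts 60 to 110 mm short of home. About 0.5 kg, slides with 1 to 5 N. Origin 32 mm above the bench while riding, 25 mm once all four feet have dropped, together, into notches 7 mm deep.
- tray_rear (a point): Middle of the tray's rear edge, the face to push, 85 mm behind its centre (tray x = -85 mm), at half the board's thickness (45 mm above the bench while riding, 38 mm seated).
- home (a point): Fixed point of the bed, with its axes: where the tray's origin lies when seated (bed x = +60, y = 0, 25 mm above the bench). The seated tray has 3 mm play each way along x, 2 mm along y.
- latch (a joint): Angle a of the steel hold-down arm about its vertical pivot. The arm points from the pivot along (-cos a, sin a) in the bed's x, y: at 0 back along the rails, at 1.57 (stop) across the tray. Starts at -0.3 to 0.15, stays where left, needs 1 to 2 N at the post. It spans 48 to 56 mm above the bench: it clears a seated tray (top 45) but is blocked by a riding one (top 52).
- latch_pivot (a point): The latch's vertical pivot axis, fixed on the bed at its x = +5, y = -100 mm; this point lies 48 mm above the bench. A steel boss 24 mm across.
- latch_post (a point): Top centre of the latch's upright post: a black round pin 14 mm across, 60 mm from the pivot, standing on the arm from 56 to 90 mm above the bench.
- vial: amber glass vial, 24 mm across, 35 mm tall, standing on the bed's ledge beside the rails on the side away from the latch; leave alone. Origin at the centre of its underside.
- collar: steel ring 28 mm across, 12 mm tall, lying on the bed's ledge on the latch's side, ahead of the latch pivot; leave alone. Origin at the centre of its underside.
- cassette: clear open wafer cassette 120 x 150 x 110 mm holding dark discs, on the bench; leave alone. Origin at the centre of its underside.
- tape: red ring (tape roll) 84 mm across, 24 mm tall, on the bench; leave alone. Origin at the centre of its underside.
- bottle: white plastic bottle 64 mm across, 160 mm tall, on the bench; leave alone. Origin at the centre of its underside.
- beaker: glass beaker 70 mm across, 80 mm tall, on the bench; leave alone. Origin at the centre of its underside.
- case: flat grey tool case 50 x 130 x 22 mm, on the bench; leave alone. Origin at the centre of its underside.

How it is judged (in metres and radians):
On the way, in this order (a step that is already met when the one before it is completed fails the run):
1. the tray has dropped into its notches, latch still open (x of tray in the frame of home between -0.005 and 0.005 m and y of tray in the frame of home between -0.005 and 0.005 m and z of tray in the frame of home below 0.002 m and angle between tray's own z axis and vertical below 0.025 rad and value of joint latch below 0.7 rad), for 0.2 s.
2. the latch arm lies across the seated tray (x of tray in the frame of home between -0.005 and 0.005 m and y of tray in the frame of home between -0.005 and 0.005 m and z of tray in the frame of home below 0.002 m and angle between tray's own z axis and vertical below 0.025 rad and value of joint latch above 1.25 rad), for 0.2 s.
At the end, for the whole second after the job is handed in: The tray lies at rest in its notches (within 5 mm of home along and across the rails, less than 2 mm above it, tilted under 0.025 rad) and the latch is at 1.25 rad or more (all of step 2 and linear speed of tray below 0.01 m/s); the robot touches nothing.
It fails at once if the tray is lifted off its rails (more than 15 mm above the seated height) or tipped up (z of tray in the frame of home above 0.015 m or angle between tray's own z axis and vertical above 0.2 rad).
It fails at once if a bystander is moved more than 25 mm, lifted or knocked over (distance of any of vial, collar, cassette, tape, bottle, beaker, case from where it was at the start of the episode above 0.025 m or angle between any of vial, collar, cassette, tape, bottle, beaker, case's own z axis and vertical above 0.5 rad).
It also fails if it takes over 54 s, if anything falls off the work surface, if the arm or the gripper's body presses on something with over 40 N, if the wrist force passes 120 N, or if a joint passes its speed limit or range.

## Working session

There is one attempt and no reset: what is moved stays moved. The work goes in short steps, Python scripts to look and compute and a tool call to move; the robot and the scene stay as the last step left them, time stands still between calls to the robot, and variables do not carry over. Pictures are saved under pics/ and viewed, and the job is handed in when it is done.

Besides the shell and the picture viewer there is one more tool, called after ">>>" in YAML: its name, and indented under it one key for each argument. step_arm: Moves the arm, as the interface text tells. Its arguments: {"type":"object","properties":{"series":{"type":"string"},"fingers":{"type":"number"},"force":{"type":"number"}},"required":["series"]}

```bash
mkdir -p pics
cat > h.py <<'E'
import numpy as np, cv2
from workcell import observe, capture, hand_in
def shot(n,f):
    c=capture(n); cv2.imwrite('pics/'+f+'.png',c['pixels'][:,:,::-1]); np.save('pics/'+f+'.npy',c,allow_pickle=True); return c
def load(f): return np.load('pics/'+f+'.npy',allow_pickle=True).item()
def K(c): return np.array([[c['fx'],0,c['cx']],[0,c['fy'],c['cy']],[0,0,1.]])
def proj(c,P):
    return cv2.projectPoints(np.array(P,float).reshape(-1,3),np.array(c['rvec'],float),np.array(c['tvec'],float),K(c),np.array([c['k1'],0,0,0.]))[0].reshape(-1,2)
def onz(c,uv,z):
    n=cv2.undistortPoints(np.array(uv,float).reshape(-1,1,2),K(c),np.array([c['k1'],0,0,0.])).reshape(-1,2)
    R=cv2.Rodrigues(np.array(c['rvec'],float))[0]; t=np.array(c['tvec'],float).ravel()
    C=-R.T@t; d=np.c_[n,np.ones(len(n))]@R
    return C+d*((z-C[2])/d[:,2])[:,None]
E
python3 - <<'E'
from h import *
for n in ['scene','side','wrist']: shot(n,n+'0')
s=observe(); print(s['time'],s['position'],s['eef_rot'],s['grip_width'])
E
```

```text
0.15 [221.00887797 637.34097708 230.57779322] [[-3.60898102e-04  3.27614444e-01  9.44811434e-01]
 [-1.27105564e-03  9.44810582e-01 -3.27614635e-01]
 [-9.99999127e-01 -1.31914340e-03  7.54358412e-05]] 85.40644045300202
```

View pics/scene0.png

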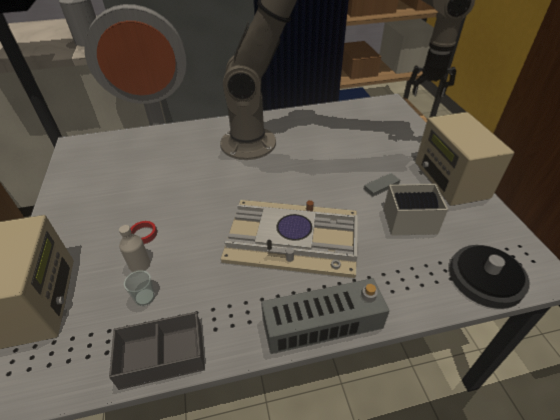

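View pics/side0.png

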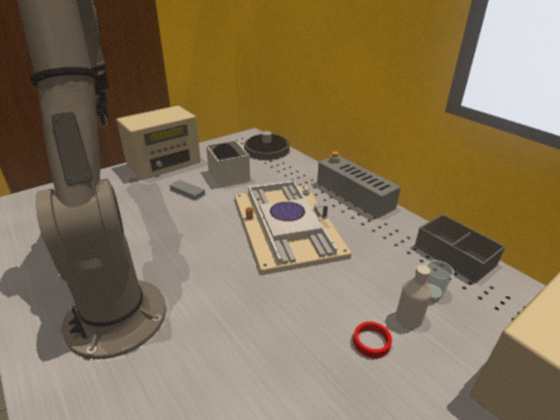

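View pics/wrist0.png

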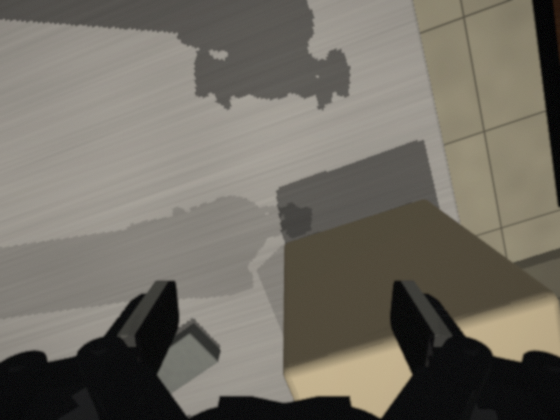

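Run:
```python
import cv2
a=cv2.imread('pics/scene0.png')[190:280,215:365]; cv2.imwrite('pics/sz.png',cv2.resize(a,None,fx=5.3,fy=5.3,interpolation=cv2.INTER_CUBIC))
a=cv2.imread('pics/side0.png')[170:275,225:355]; cv2.imwrite('pics/dz.png',cv2.resize(a,None,fx=5.5,fy=5.5,interpolation=cv2.INTER_CUBIC))
```

```text
(no output)
```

View pics/sz.png

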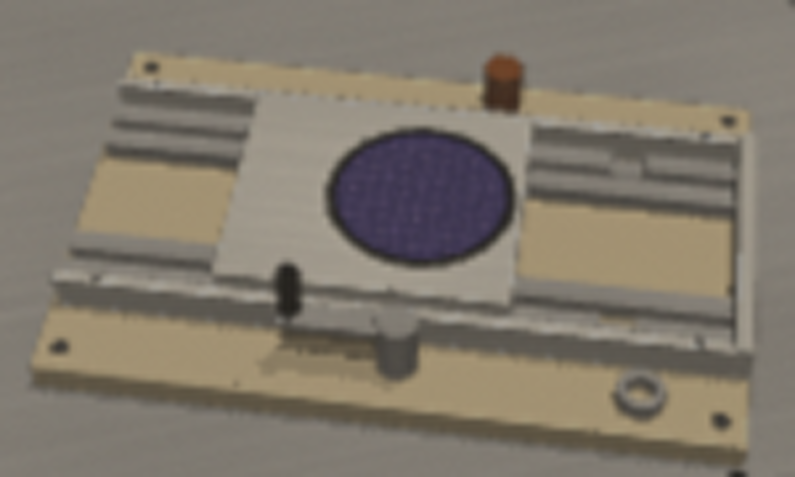

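View pics/dz.png

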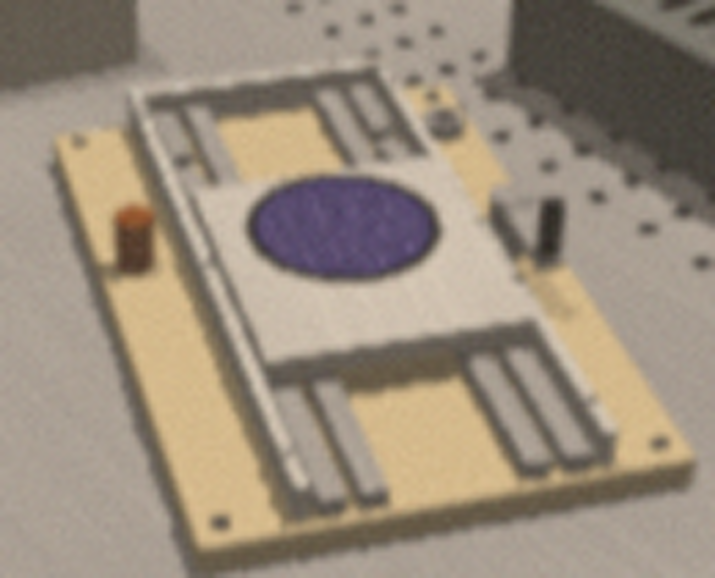

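```bash
cat > fit.py <<'E'
from h import *
from scipy.optimize import least_squares
A=load('scene0');B=load('side0')
sz=lambda p:np.array(p,float)/5.3+[215-.4,190-.4]
dz=lambda p:np.array(p,float)/5.5+[225-.4,170-.4]
def fit(mod,pa,pb,z,x0):
    mod=np.array(mod,float)
    def r(p):
        c,s=np.cos(p[2]),np.sin(p[2])
        W=np.c_[p[0]+c*mod[:,0]-s*mod[:,1],p[1]+s*mod[:,0]+c*mod[:,1],np.full(len(mod),z)]
        return np.r_[(proj(A,W)-sz(pa)).ravel(),(proj(B,W)-dz(pb)).ravel()]
    s=least_squares(r,x0,loss='soft_l1'); print(s.x.round(4)); print(r(s.x).reshape(-1,2).round(1).tolist()); return s.x
bed=fit([(-200,132.5),(-200,-132.5),(200,-132.5),(200,132.5)],[(135,53),(34,370),(746,447),(748,108)],[(200,548),(690,460),(455,90),(57,140)],20,[600,0,1.57])
tr=fit([(-85,75),(-85,-75),(85,-75),(85,75)],[(257,95),(215,272),(512,303),(532,122)],[(268,360),(540,320),(430,155),(192,180)],52,[600,0,1.57])
def toW(q): c,s=np.cos(bed[2]),np.sin(bed[2]); return np.array([bed[0]+c*q[0]-s*q[1],bed[1]+s*q[0]+c*q[1]])
def toB(w): c,s=np.cos(bed[2]),np.sin(bed[2]); d=np.array(w)[:2]-bed[:2]; return np.array([c*d[0]+s*d[1],-s*d[0]+c*d[1]])
if __name__=='__main__':
    print('tray in bed',toB(tr[:2]))
    pa=onz(A,[sz((288,266))],90)[0];pb=onz(B,[dz((552,200))],90)[0]
    print('post',pa,pb,toB(pa),toB(pb))
    print('vial',toB(onz(A,[sz((505,65))],55)[0]),toB(onz(B,[dz((135,216))],55)[0]))
    print('collar',toB(onz(A,[sz((640,392))],32)[0]))
    for n,q in dict(rear=toB(tr[:2])+[-85,0],home=(60,0),pivot=(5,-100),bedmx=(-200,0)).items(): print(n,toW(q))
    for n,uv,z in [('bottle',(125,230),160),('tape',(144,232),24),('cass',(415,193),110)]: print(n,onz(A,[uv],z)[0])
E
python3 fit.py
```

```text
[559.8601  47.7055   1.1899]
[[-0.2, -0.7], [-1.4, -0.8], [0.5, 0.5], [1.0, 0.1], [0.0, 0.6], [2.2, 0.1], [-1.0, -1.0], [-0.3, -0.6]]
[554.8932  30.1255   1.1993]
[[0.5, -0.7], [-0.4, 0.3], [0.5, 0.2], [0.6, -1.1], [0.3, 0.6], [-0.1, -0.3], [0.9, 0.3], [-0.0, 2.2]]
tray in bed [-18.16647274  -1.92523089]
post [631.3638483  -39.66459606  90.        ] [636.79784943 -36.12516172  90.        ] [-54.52274472 -98.8615098 ] [ -49.2167209  -102.59005846]
vial [ 43.76841765 113.49872544] [ 44.94950219 112.05383668]
collar [ 139.95975275 -111.38013666]
rear [523.29101454 -48.78145119]
home [582.16745126 103.40451905]
pivot [654.55068853  15.16809254]
bedmx [ 485.50205424 -137.95786621]
bottle [ 565.33167503 -421.29747129  160.        ]
tape [ 447.61689122 -408.96678196   24.        ]
cass [566.84474633 442.66434422 110.        ]
```

>>> step_arm:
  series: "0.0142 -0.0362 0 0 0 -0.002;0.0142 -0.0362 0 0 0 -0.002;0.0142 -0.0362 0 0 0 -0.002;0.0142 -0.0362 0 0 0 -0.002;0.0142 -0.0362 0 0 0 -0.002;0.0142 -0.0362 0 0 0 -0.002;0.0142 -0.0362 0 0 0 -0.002;0.0142 -0.0362 0 0 0 -0.002;0.0142 -0.0362 0 0 0 -0.002;0.0142 -0.0362 0 0 0 -0.002;0.0142 -0.0362 0 0 0 -0.002;0.0142 -0.0362 0 0 0 -0.002;0.0142 -0.0362 0 0 0 -0.002;0.0142 -0.0362 0 0 0 -0.002;0.0142 -0.0362 0 0 0 -0.002;0.0142 -0.0362 0 0 0 -0.002;0.0142 -0.0362 0 0 0 -0.002;0.0142 -0.0362 0 0 0 -0.002;0.0142 -0.0362 0 0 0 -0.002;0.0142 -0.0362 0 0 0 -0.004"
  fingers: -1

```text
time: 1.82
position: [505.4, -88.1, 231.4]
eef_rot: [[0.0, 0.367, 0.93], [0.0, 0.93, -0.367], [-1.0, 0.0, 0.0]]
ft_force: [1.4, 0.2, 0.3]
grip_width: -0.3
```

Look from the wrist for a better bed/tray fix.

Run:
```python
from h import *
shot('wrist','w1');shot('scene','s1')
s=observe();print(s['position'],s['ft_force'])
```

```text
[506.1116734  -93.00843173 231.69271595] [-0.61594182 -0.24517705 -0.04744902]
```

View pics/w1.png

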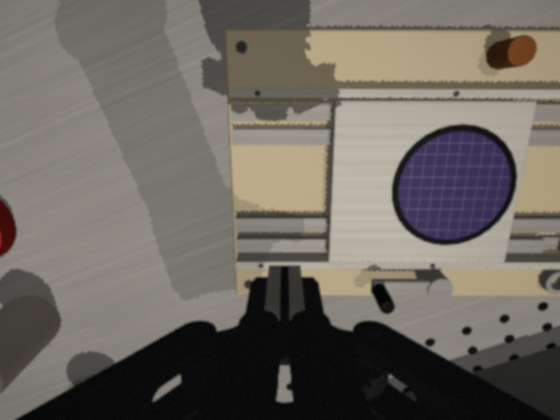

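Run:
```python
from fit import *
W=load('w1')
for n,uv,z in [('bed-+',(227,30),20),('bed--',(237,296),20),('tr+',(336,100),52),('tr-',(330,262),52),('post',(387,306),90),('pivot',(438,286),60),('guide+rear',(230,101),44)]:
    p=onz(W,[uv],z)[0]; print(n,p.round(1),toB(p).round(1))
q=[[*toW((-200,132.5)),20],[*toW((-200,-132.5)),20],[*toW((200,132.5)),20]]
print(proj(W,q))
```

```text
[559.8601  47.7055   1.1899]
[[-0.2, -0.7], [-1.4, -0.8], [0.5, 0.5], [1.0, 0.1], [0.0, 0.6], [2.2, 0.1], [-1.0, -1.0], [-0.3, -0.6]]
[554.8932  30.1255   1.1993]
[[0.5, -0.7], [-0.4, 0.3], [0.5, 0.2], [0.6, -1.1], [0.3, 0.6], [-0.1, -0.3], [0.9, 0.3], [-0.0, 2.2]]
bed-+ [363.9 -85.9  20. ] [-196.9  132.2]
bed-- [ 607.3 -183.7   20. ] [-197.1 -130.1]
tr+ [452.1 -20.5  52. ] [-103.4   74.7]
tr- [590.4 -74.4  52. ] [-102.   -73.8]
post [630.4 -40.   90. ] [-55.2 -98.1]
pivot [648.2  13.7  60. ] [  1.2 -94.6]
guide+rear [ 419.9 -104.4   44. ] [-193.2   73.4]
[[223.39922784  29.63375   ]
 [234.44155591 297.94440743]
 [681.82510849  32.29358803]]
```

>>> step_arm:
  series: "0 0.002 -0.035 0 0 0;0 0 -0.035 0 0 0;0 0 -0.035 0 0 0;0 0 -0.035 0 0 0;0 0 -0.03 0 0 0;0 0 -0.02 0 0 0;0 0 -0.007 0 0 0;0 0 0 0 0 0;0 0 0 0 0 0"

```text
time: 2.67
position: [505.5, -84.0, 34.9]
eef_rot: [[0.0, 0.367, 0.93], [0.0, 0.93, -0.367], [-1.0, 0.0, 0.0]]
ft_force: [0.1, -0.1, 0.2]
grip_width: 0.0
```

Run:
```python
from h import *
shot('wrist','w2');shot('side','d2')
s=observe();print(s['time'],s['position'],s['ft_force'])
a=cv2.imread('pics/d2.png')[150:275,205:365]; cv2.imwrite('pics/d2z.png',cv2.resize(a,None,fx=4.5,fy=4.5,interpolation=cv2.INTER_CUBIC))
```

```text
2.7667 [506.34115359 -84.19374036  35.74610794] [ 0.11513286 -1.4258274   0.2352629 ]
```

View pics/d2z.png

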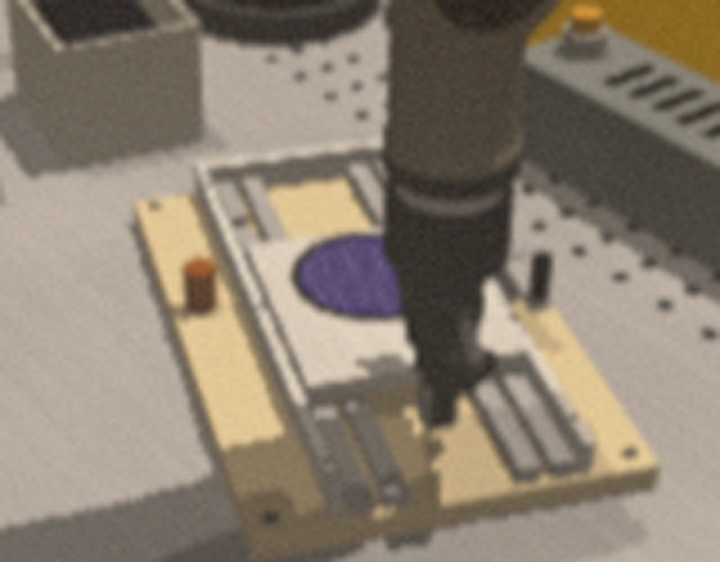

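View pics/w2.png

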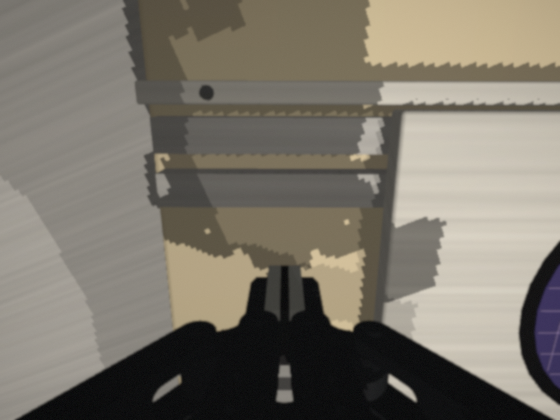

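>>> step_arm:
  series: "0.0015 0.0037 0 0 0 0;0.0015 0.0037 0 0 0 0;0.0015 0.0037 0 0 0 0;0.0015 0.0037 0 0 0 0;0.0015 0.0037 0 0 0 0;0.0015 0.0037 0 0 0 0;0.0015 0.0037 0 0 0 0;0.0015 0.0037 0 0 0 0"

```text
time: 3.43
position: [516.9, -55.3, 34.3]
eef_rot: [[-0.0, 0.368, 0.93], [-0.001, 0.93, -0.368], [-1.0, -0.001, -0.0]]
ft_force: [-2.4, -4.1, 2.3]
grip_width: 0.1
```

>>> step_arm:
  series: "0.0015 0.0037 0 0 0 0;0.0015 0.0037 0 0 0 0;0.0015 0.0037 0 0 0 0;0.0015 0.0037 0 0 0 0"

```text
time: 3.77
position: [523.2, -39.8, 34.3]
eef_rot: [[-0.0, 0.367, 0.93], [-0.0, 0.93, -0.367], [-1.0, -0.0, -0.0]]
ft_force: [-1.5, -3.8, 2.0]
grip_width: 0.2
```

Run:
```python
from h import *
shot('scene','s3');shot('wrist','w3')
s=observe();print(s['time'],s['position'],s['ft_force'])
a=cv2.imread('pics/s3.png')[190:280,215:365]; cv2.imwrite('pics/s3z.png',cv2.resize(a,None,fx=5.3,fy=5.3,interpolation=cv2.INTER_CUBIC))
```

```text
3.8667 [523.62043729 -38.78238293  34.29090548] [-0.47980106 -0.52059293  0.27789378]
```

View pics/s3z.png

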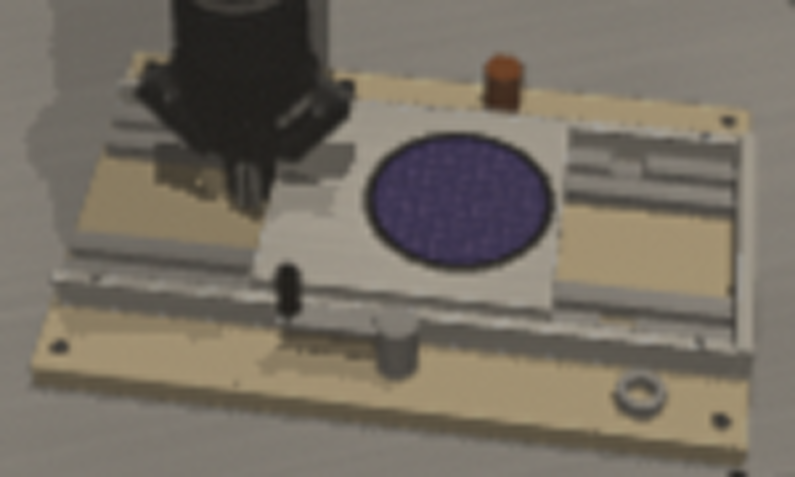

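View pics/w3.png

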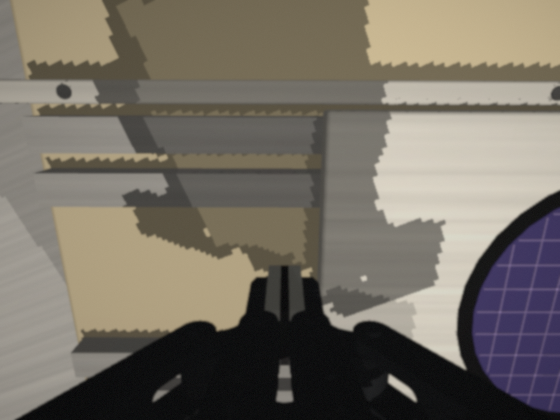

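Run:
```python
from fit import *
C=load('s3');W=load('w3')
for uv in [(552,308),(570,128),(256,275)]: print(toB(onz(C,[sz(uv)],52)[0]))
print(toB(onz(W,[(326,112)],52)[0]),toB(onz(W,[(326,250)],52)[0]),toB((523.6,-38.8)))
```

```text
[559.8601  47.7055   1.1899]
[[-0.2, -0.7], [-1.4, -0.8], [0.5, 0.5], [1.0, 0.1], [0.0, 0.6], [2.2, 0.1], [-1.0, -1.0], [-0.3, -0.6]]
[554.8932  30.1255   1.1993]
[[0.5, -0.7], [-0.4, 0.3], [0.5, 0.2], [0.6, -1.1], [0.3, 0.6], [-0.1, -0.3], [0.9, 0.3], [-0.0, 2.2]]
[ 88.21769505 -75.86077678]
[87.69104964 66.61194175]
[-78.27363249 -75.2760081 ]
[-80.26812584  74.22708796] [-78.30169942  25.47511199] [-93.78564554   1.49893632]
```

>>> step_arm:
  series: "0.0015 0.0037 0 0 0 0;0.0015 0.0037 0 0 0 0;0.0015 0.0037 0 0 0 0;0.0015 0.0037 0 0 0 0;0.0015 0.0037 0 0 0 0;0.0015 0.0037 0 0 0 0;0.0015 0.0037 0 0 0 0;0.0015 0.0037 0 0 0 0;0.0015 0.0037 0 0 0 0;0.0015 0.0037 0 0 0 0;0.0008 0.0019 0 0 0 0;0.0008 0.0019 0 0 0 0"

```text
time: 4.87
position: [539.8, 1.3, 34.3]
eef_rot: [[-0.0, 0.367, 0.93], [0.0, 0.93, -0.367], [-1.0, -0.0, -0.0]]
ft_force: [-1.7, -3.1, 1.4]
grip_width: -0.1
```

>>> step_arm:
  series: "0.0007 0.0018 0 0 0 0;0.0007 0.0018 0 0 0 0"

```text
time: 5.03
position: [541.1, 4.6, 34.3]
eef_rot: [[-0.0, 0.367, 0.93], [-0.0, 0.93, -0.367], [-1.0, -0.0, -0.0]]
ft_force: [-1.0, -3.6, 0.5]
grip_width: 0.2
```

>>> step_arm:
  series: "0.0006 0.0014 0 0 0 0;0.0006 0.0014 0 0 0 0"

```text
time: 5.2
position: [542.3, 7.5, 34.3]
eef_rot: [[-0.0, 0.367, 0.93], [0.0, 0.93, -0.367], [-1.0, -0.0, -0.0]]
ft_force: [-1.3, -2.1, 1.0]
grip_width: 0.1
```

>>> step_arm:
  series: "0.0004 0.0009 0 0 0 0;0.0004 0.0009 0 0 0 0"

```text
time: 5.37
position: [543.1, 9.3, 34.3]
eef_rot: [[-0.0, 0.367, 0.93], [0.0, 0.93, -0.367], [-1.0, 0.0, -0.0]]
ft_force: [-1.7, -2.4, 0.0]
grip_width: -0.1
```

>>> step_arm:
  series: "0.0004 0.0009 0 0 0 0;0.0004 0.0009 0 0 0 0"

```text
time: 5.53
position: [544.0, 11.2, 34.3]
eef_rot: [[-0.0, 0.367, 0.93], [0.0, 0.93, -0.367], [-1.0, 0.0, -0.0]]
ft_force: [-1.1, -2.2, 0.5]
grip_width: 0.1
```

>>> step_arm:
  series: "0.0004 0.0009 0 0 0 0;0.0004 0.0009 0 0 0 0"

```text
time: 5.7
position: [544.7, 12.8, 34.3]
eef_rot: [[-0.0, 0.367, 0.93], [-0.0, 0.93, -0.367], [-1.0, -0.0, -0.0]]
ft_force: [-1.5, -2.0, 0.2]
grip_width: -0.0
```

Run:
```python
from h import *
shot('scene','s4');shot('side','d4')
s=observe();print(s['time'],s['position'],s['ft_force'])
a=cv2.imread('pics/s4.png')[190:280,215:365]; b=cv2.imread('pics/d4.png')[170:275,225:355]
cv2.imwrite('pics/s4z.png',cv2.resize(a,None,fx=5.3,fy=5.3,interpolation=cv2.INTER_CUBIC));cv2.imwrite('pics/d4z.png',cv2.resize(b,None,fx=5.5,fy=5.5,interpolation=cv2.INTER_CUBIC))
```

```text
5.8 [544.81393913  12.99122889  34.28874713] [-0.67765422 -1.58945473 -0.50221724]
```

View pics/s4z.png

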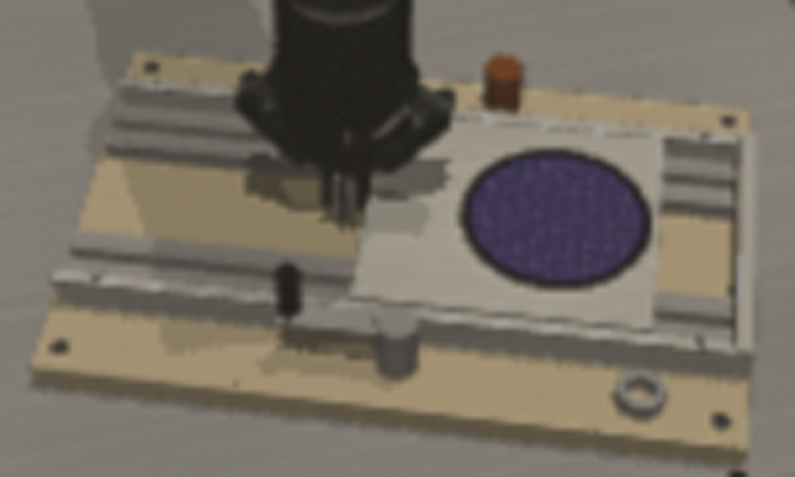

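View pics/d4z.png

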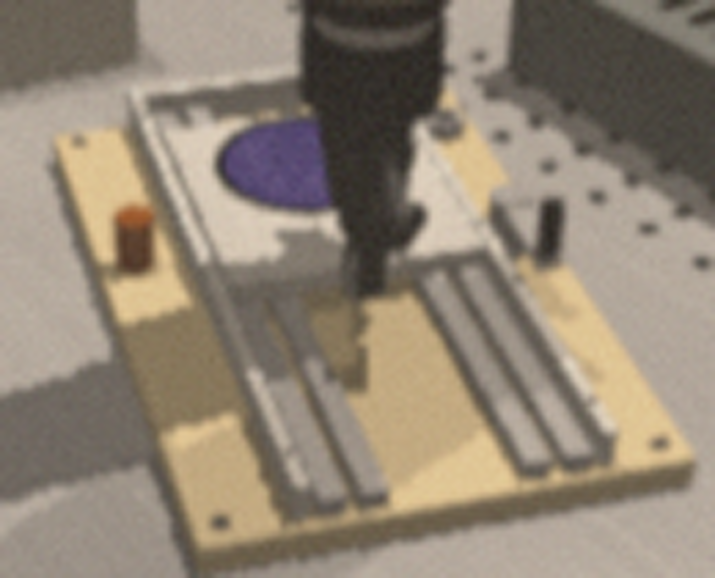

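```bash
cat > m.py <<'E'
from fit import *
import sys
C=load(sys.argv[1]);D=load(sys.argv[2])
f=lambda p:(np.array(p)-[214.6,189.6])*5.3
g=lambda p:(np.array(p)-[224.6,169.6])*5.5
for x in (56,60,64):
  for z in (45,52):
    P=[[*toW((x+a,b)),z] for a,b in [(-85,-75),(85,-75),(85,75),(-85,75)]]
    print(x,z,f(proj(C,P)).round().astype(int).tolist(),g(proj(D,P)).round().astype(int).tolist())
E
python3 m.py s4 d4 | tail -6
```

```text
56 45 [[343, 292], [647, 325], [659, 135], [380, 108]] [[487, 255], [396, 107], [163, 138], [230, 294]]
56 52 [[343, 284], [648, 317], [660, 127], [380, 100]] [[488, 244], [396, 97], [162, 128], [229, 283]]
60 45 [[350, 293], [654, 326], [665, 136], [387, 109]] [[485, 251], [394, 104], [161, 134], [228, 290]]
60 52 [[350, 285], [656, 318], [666, 128], [387, 100]] [[486, 241], [394, 94], [161, 125], [228, 279]]
64 45 [[357, 294], [662, 327], [672, 136], [393, 109]] [[482, 247], [392, 101], [160, 131], [226, 286]]
64 52 [[357, 286], [663, 319], [673, 128], [393, 101]] [[483, 237], [392, 91], [160, 121], [226, 275]]
```

>>> step_arm:
  series: "0.0004 0.0009 0 0 0 0;0.0004 0.0009 0 0 0 0"

```text
time: 5.97
position: [545.5, 14.5, 34.3]
eef_rot: [[-0.0, 0.367, 0.93], [-0.0, 0.93, -0.367], [-1.0, -0.0, -0.0]]
ft_force: [-1.0, -1.5, -0.3]
grip_width: -0.0
```

>>> step_arm:
  series: "0.0002 0.0005 0 0 0 0;0.0002 0.0005 0 0 0 0"

```text
time: 6.13
position: [545.9, 15.6, 34.3]
eef_rot: [[-0.0, 0.367, 0.93], [-0.0, 0.93, -0.367], [-1.0, -0.0, -0.0]]
ft_force: [-1.3, -3.8, -0.2]
grip_width: 0.2
```

>>> step_arm:
  series: "0.0002 0.0005 0 0 0 0;0.0002 0.0005 0 0 0 0"

```text
time: 6.3
position: [546.0, 15.7, 34.3]
eef_rot: [[-0.001, 0.368, 0.93], [-0.001, 0.93, -0.368], [-1.0, -0.001, -0.0]]
ft_force: [-2.4, -5.7, 0.9]
grip_width: 0.0
```

>>> step_arm:
  series: "0.0002 0.0005 0 0 0 0;0.0002 0.0005 0 0 0 0"

```text
time: 6.47
position: [546.0, 15.9, 34.2]
eef_rot: [[-0.001, 0.368, 0.93], [-0.002, 0.93, -0.368], [-1.0, -0.002, -0.001]]
ft_force: [-3.6, -8.1, 2.0]
grip_width: -0.5
```

>>> step_arm:
  series: "-0.0037 -0.0093 0 0 0 0;-0.0075 -0.0186 0 0 0 0;-0.0075 -0.0186 0.02 0 0 0;-0.0075 -0.0186 0.03 0 0 0;-0.0075 -0.0186 0.03 0 0 0;0 0 0.03 0 0 0;0 0 0 0 0 0;0 0 0 0 0 0"

```text
time: 7.13
position: [514.8, -65.8, 146.2]
eef_rot: [[0.005, 0.367, 0.93], [0.002, 0.93, -0.367], [-1.0, 0.003, 0.004]]
ft_force: [0.4, -0.6, -0.8]
grip_width: 0.2
```

Run:
```python
from h import *
shot('scene','s5');shot('side','d5');shot('wrist','w5')
s=observe();print(s['time'],s['position'],s['ft_force'])
a=cv2.imread('pics/s5.png')[190:280,215:365]; b=cv2.imread('pics/d5.png')[170:275,225:355]
cv2.imwrite('pics/s5z.png',cv2.resize(a,None,fx=5.3,fy=5.3,interpolation=cv2.INTER_CUBIC));cv2.imwrite('pics/d5z.png',cv2.resize(b,None,fx=5.5,fy=5.5,interpolation=cv2.INTER_CUBIC))
```

```text
7.2833 [512.62261055 -65.24479843 143.41573348] [-0.6721714  -0.44833871 -0.68917913]
```

View pics/s5z.png

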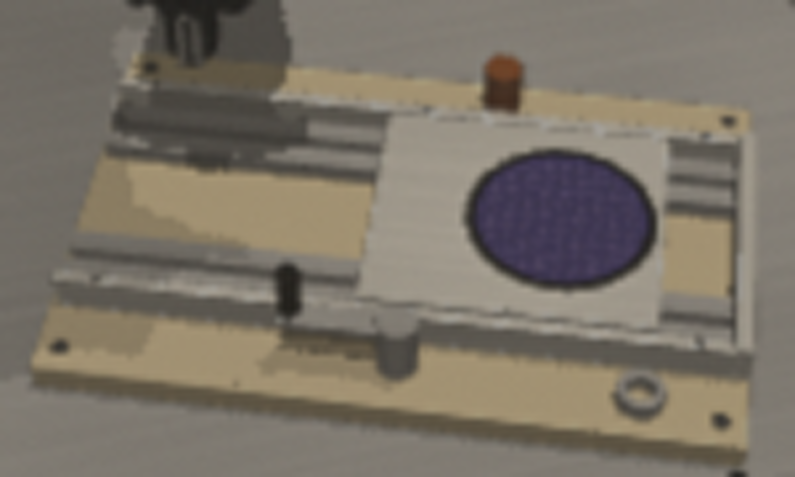

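View pics/d5z.png

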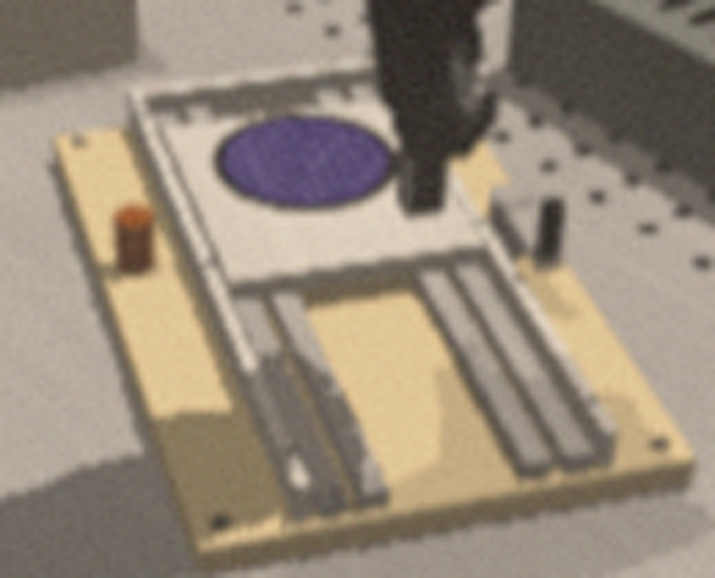

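View pics/w5.png

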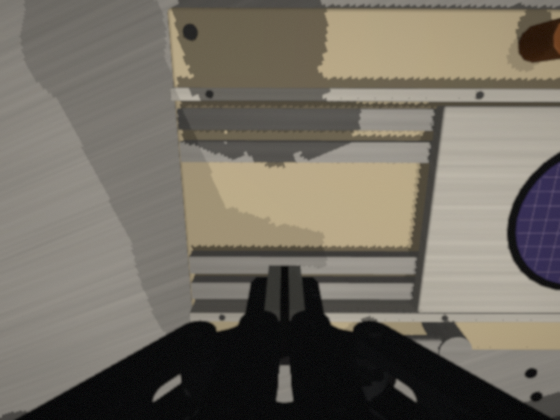

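Run:
```python
from fit import *
s=observe();print(s['joint_pos'],s['position'],s['time'])
W=load('w5');D=load('d5');C=load('s5')
print(toB(onz(C,[sz((288,266))],90)[0]))
p=np.array(s['position'])
q=toW((-57,-135));print(q,q-p[:2])
for a in np.arange(0,1.61,.1):
  # TCP centre trailing post by 18mm along tangent
  c=np.array([5-60*np.cos(a)-18*np.sin(a),-100+60*np.sin(a)-18*np.cos(a)]);w=toW(c)
  print(round(a,2),c.round(1),w.round(1))
```

```text
[559.8601  47.7055   1.1899]
[[-0.2, -0.7], [-1.4, -0.8], [0.5, 0.5], [1.0, 0.1], [0.0, 0.6], [2.2, 0.1], [-1.0, -1.0], [-0.3, -0.6]]
[554.8932  30.1255   1.1993]
[[0.5, -0.7], [-0.4, 0.3], [0.5, 0.2], [0.6, -1.1], [0.3, 0.6], [-0.1, -0.3], [0.9, 0.3], [-0.0, 2.2]]
[-0.3913506   0.35537323  0.48796597  2.03960542 -0.23003466  0.79985857
  1.42864672] [512.62261055 -65.24479843 143.41573348] 7.2833
[-54.52274472 -98.8615098 ]
[663.99079956 -55.40020277] [151.36818901   9.84459566]
0.0 [ -55. -118.] [649.  -47.2]
0.1 [ -56.5 -111.9] [642.8 -46.4]
0.2 [ -57.4 -105.7] [636.7 -44.9]
0.3 [-57.6 -99.5] [630.8 -42.8]
0.4 [-57.3 -93.2] [625.1 -40.1]
0.5 [-56.3 -87. ] [619.7 -36.9]
0.6 [-54.7 -81. ] [614.7 -33.2]
0.7 [-52.5 -75.1] [610.1 -28.9]
0.8 [-49.7 -69.5] [605.9 -24.3]
0.9 [-46.4 -64.2] [602.2 -19.2]
1.0 [-42.6 -59.2] [599.  -13.8]
1.1 [-38.3 -54.7] [596.4  -8.1]
1.2 [-33.5 -50.6] [594.4  -2.2]
1.3 [-28.4 -47. ] [592.9   3.9]
1.4 [-22.9 -43.9] [592.1  10.1]
1.5 [-17.2 -41.4] [591.9  16.3]
1.6 [-11.2 -39.5] [592.3  22.6]
```

>>> step_arm:
  series: "0.036 0.002 0 0 0 0;0.036 0.002 0 0 0 0;0.036 0.002 0 0 0 0;0.036 0.002 0 0 0 0;0.008 0.002 0 0 0 0;0 0 0 0 0 0;0 0 0 0 0 0"

```text
time: 7.87
position: [663.8, -55.9, 142.4]
eef_rot: [[-0.003, 0.367, 0.93], [-0.0, 0.93, -0.367], [-1.0, -0.002, -0.003]]
ft_force: [-1.3, -0.3, -0.3]
grip_width: 0.1
```

>>> step_arm:
  series: "0 0 -0.03 0 0 0;0 0 -0.03 0 0 0;0 0 -0.016 0 0 0;0 0 0 0 0 0;0 0 0 0 0 0"

```text
time: 8.28
position: [663.0, -56.4, 67.7]
eef_rot: [[-0.003, 0.368, 0.93], [0.0, 0.93, -0.368], [-1.0, -0.001, -0.003]]
ft_force: [1.0, -0.3, -0.1]
grip_width: -0.1
```

Run:
```python
from h import *
shot('side','d6');shot('wrist','w6')
s=observe();print(s['time'],s['position'],s['ft_force'])
b=cv2.imread('pics/d6.png')[150:275,225:385]
cv2.imwrite('pics/d6z.png',cv2.resize(b,None,fx=4.5,fy=4.5,interpolation=cv2.INTER_CUBIC))
```

```text
8.3833 [665.28559826 -56.58438704  69.81628165] [1.01803402 0.05096281 0.47395599]
```

View pics/d6z.png

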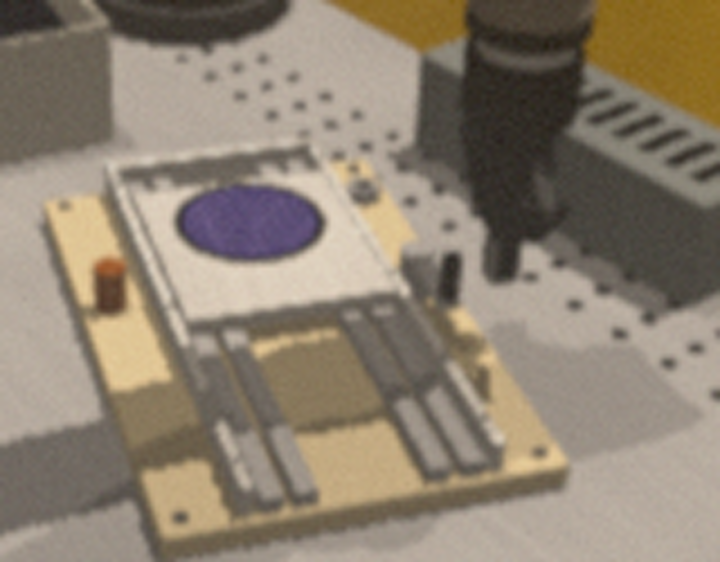

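View pics/w6.png

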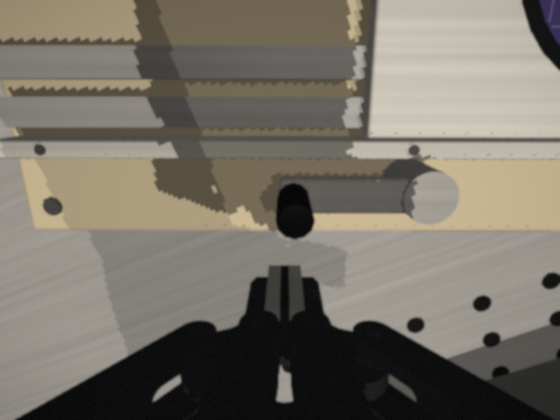

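>>> step_arm:
  series: "-0.005 0.003 -0.002 0 0 0;-0.005 0.003 0 0 0 0;-0.005 0.003 0 0 0 0;-0.0062 0.0008 0 0 0 -0.1;-0.0061 0.0015 0 0 0 -0.1;-0.0059 0.0021 0 0 0 -0.1"

```text
time: 8.88
position: [631.9, -42.5, 67.1]
eef_rot: [[0.002, 0.629, 0.777], [0.0, 0.777, -0.629], [-1.0, 0.001, 0.001]]
ft_force: [0.0, -0.6, 0.5]
grip_width: -0.0
```

Run:
```python
from h import *
shot('side','d7');shot('wrist','w7')
s=observe();print(s['time'],s['position'],s['ft_force'])
```

```text
8.9833 [630.98932901 -41.84588231  66.67319757] [ 0.62705493 -1.17977789  1.46542686]
```

View pics/w7.png

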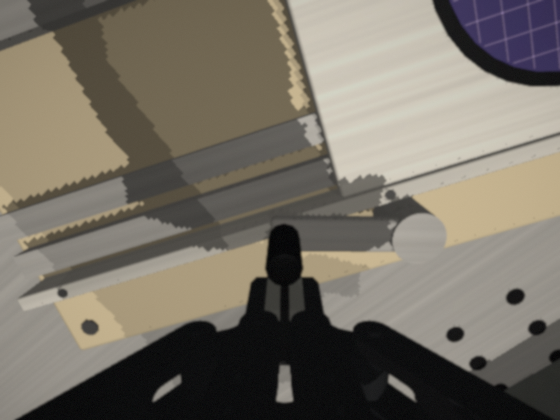

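Contact is centred; the latch follows and has turned about 0.3 rad.

>>> step_arm:
  series: "-0.0057 0.0027 0 0 0 -0.1;-0.0054 0.0032 0 0 0 -0.1;-0.005 0.0037 0 0 0 -0.1;-0.0046 0.0043 0 0 0 -0.1;-0.0042 0.0046 0 0 0 -0.1"

```text
time: 9.4
position: [607.0, -24.7, 66.9]
eef_rot: [[0.001, 0.924, 0.383], [-0.0, 0.383, -0.924], [-1.0, 0.001, 0.001]]
ft_force: [0.5, -1.1, 0.5]
grip_width: -0.3
```

Run:
```python
from h import *
shot('wrist','w8')
s=observe();print(s['time'],s['position'],s['ft_force'])
```

```text
9.45 [606.17037016 -23.07667274  66.42876845] [-1.09975668 -0.56642324 -0.25016882]
```

View pics/w8.png

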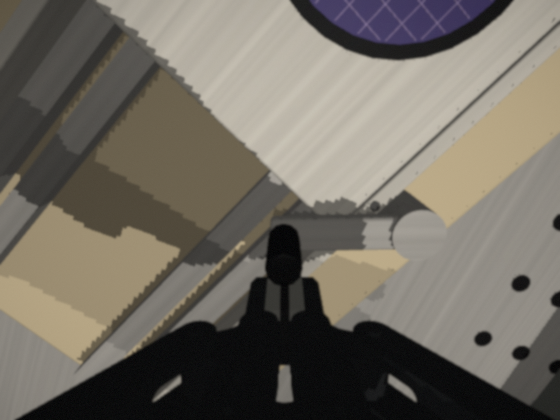

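>>> step_arm:
  series: "-0.0037 0.0051 0 0 0 -0.1;-0.0032 0.0054 0 0 0 -0.1;-0.0026 0.0057 0 0 0 -0.1"

```text
time: 9.7
position: [597.4, -8.5, 66.6]
eef_rot: [[0.0, 0.996, 0.095], [-0.0, 0.095, -0.996], [-1.0, 0.0, 0.0]]
ft_force: [0.0, -1.9, 0.7]
grip_width: -0.2
```

>>> step_arm:
  series: "-0.002 0.0059 0 0 0 -0.1;-0.0015 0.0061 0 0 0 -0.1"

```text
time: 9.87
position: [593.7, 3.7, 66.6]
eef_rot: [[-0.0, 0.994, -0.105], [-0.0, -0.105, -0.994], [-1.0, -0.0, 0.0]]
ft_force: [-1.3, -1.9, 0.6]
grip_width: 0.0
```

Run:
```python
from h import *
shot('wrist','w9')
s=observe();print(s['time'],s['position'],s['ft_force'],s['joint_pos'])
```

```text
9.9167 [593.57836645   5.65112542  66.11483276] [-1.02795492  0.72724634  0.35968485] [-0.65902065  0.68223418  0.75984321  1.91880044 -0.64831124  0.80441082
  0.35166383]
```

View pics/w9.png

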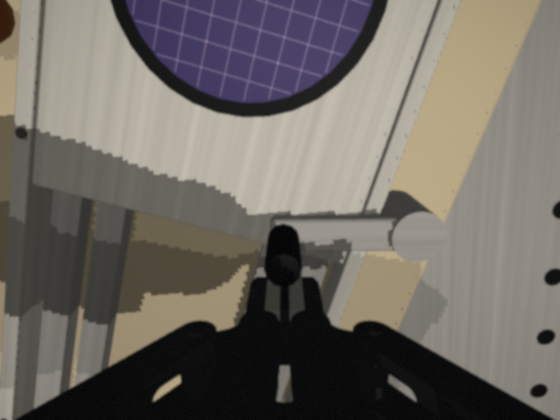

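>>> step_arm:
  series: "-0.0008 0.0062 0 0 0 -0.1;-0.0002 0.0062 0 0 0 -0.1"

```text
time: 10.08
position: [592.7, 15.8, 66.4]
eef_rot: [[-0.0, 0.954, -0.299], [-0.0, -0.299, -0.954], [-1.0, -0.0, 0.0]]
ft_force: [-0.3, -1.5, 0.8]
grip_width: 0.6
```

>>> step_arm:
  series: "0.0003 0.003 0 0 0 -0.05;0.0004 0.002 0 0 0 -0.02"

```text
time: 10.25
position: [593.2, 21.2, 66.1]
eef_rot: [[-0.001, 0.932, -0.362], [-0.001, -0.362, -0.932], [-1.0, -0.001, 0.001]]
ft_force: [-2.5, -5.8, 1.9]
grip_width: -0.1
```

>>> step_arm:
  series: "0.0004 0.001 0 0 0 0;0.0004 0.001 0 0 0 0"

```text
time: 10.42
position: [593.2, 21.2, 66.2]
eef_rot: [[-0.002, 0.932, -0.363], [-0.002, -0.363, -0.932], [-1.0, -0.001, 0.003]]
ft_force: [-4.5, -6.6, 1.7]
grip_width: 0.0
```

At the stop (position held, force rising). Back away and check.

>>> step_arm:
  series: "-0.0037 -0.0093 0 0 0 0;-0.0075 -0.0186 0 0 0 0;-0.0075 -0.0186 0.01 0 0 0;0 0 0.035 0 0 0;0 0 0.035 0 0 0;-0.015 -0.03 0.03 0 0 0;-0.015 -0.03 0.03 0 0 0;-0.015 -0.03 0.02 0 0 0;0 0 0 0 0 0;0 0 0 0 0 0;0 0 0 0 0 0"

```text
time: 11.33
position: [532.8, -109.0, 222.2]
eef_rot: [[0.001, 0.931, -0.366], [0.002, -0.366, -0.931], [-1.0, 0.0, -0.002]]
ft_force: [-0.4, 1.3, 0.4]
grip_width: 0.2
```

Run:
```python
from h import *
shot('scene','s10');shot('side','d10')
s=observe();print(s['time'],s['position'],s['ft_force'])
a=cv2.imread('pics/s10.png')[190:280,215:365]; b=cv2.imread('pics/d10.png')[170:275,225:355]
cv2.imwrite('pics/s10z.png',cv2.resize(a,None,fx=5.3,fy=5.3,interpolation=cv2.INTER_CUBIC));cv2.imwrite('pics/d10z.png',cv2.resize(b,None,fx=5.5,fy=5.5,interpolation=cv2.INTER_CUBIC))
```

```text
11.4333 [ 532.93352249 -107.78759161  221.29196123] [-0.34821488  0.19058236  0.22131151]
```

View pics/s10z.png

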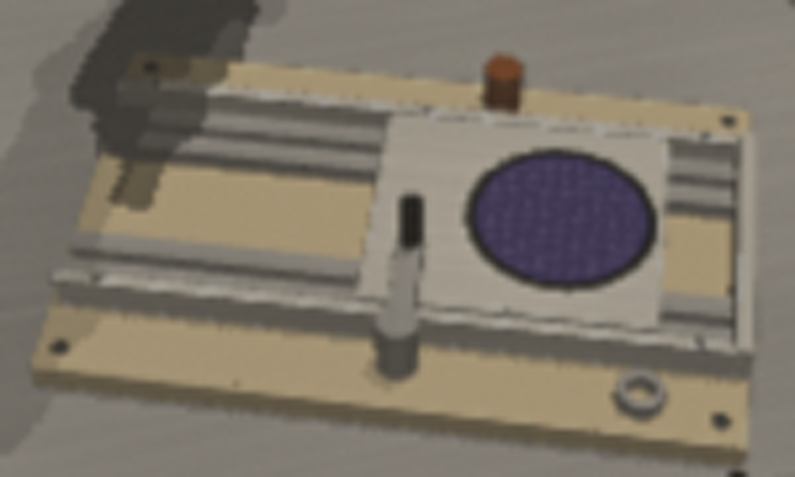

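View pics/d10z.png

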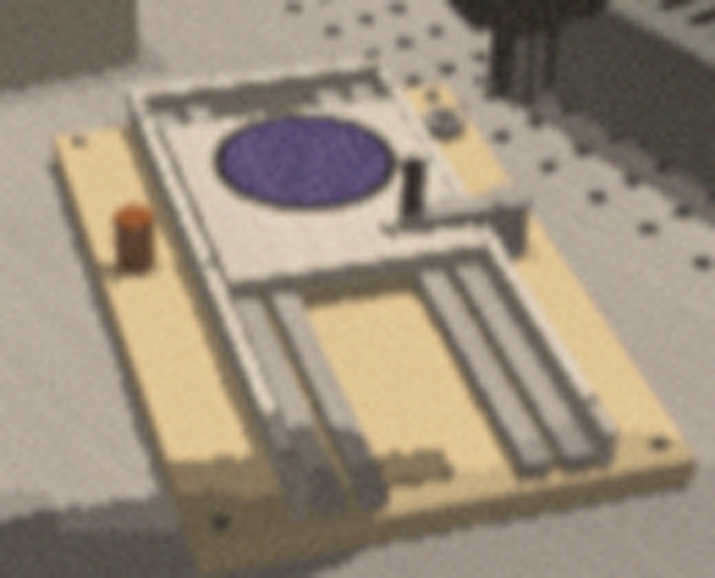

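Run:
```python
from fit import *
for c,uv,f in [('s10',(411,201),sz),('d10',(415,164),dz)]:
    p=toB(onz(load(c),[f(uv)],90)[0])-[5,-100]; print(p,np.arctan2(p[1],-p[0]))
hand_in()
```

```text
[559.8601  47.7055   1.1899]
[[-0.2, -0.7], [-1.4, -0.8], [0.5, 0.5], [1.0, 0.1], [0.0, 0.6], [2.2, 0.1], [-1.0, -1.0], [-0.3, -0.6]]
[554.8932  30.1255   1.1993]
[[0.5, -0.7], [-0.4, 0.3], [0.5, 0.2], [0.6, -1.1], [0.3, 0.6], [-0.1, -0.3], [0.9, 0.3], [-0.0, 2.2]]
[-3.25671369e-02  5.80723007e+01] 1.570235523570842
[ 0.13548091 58.73056727] 1.5731031437122156
the job is handed in; nothing more can be done
```

I pushed the tray home and turned the latch to its stop, then handed the job in at about 11.4 s. `hand_in` gives no verdict, so the result rests on my own checks.

- **Tray:** I pushed it with the shut fingertips until the push force eased and it then stopped hard, at about 9 N. In the pictures its corners match a level, seated tray (top at 45 mm), lying about 3 mm past home. That is the forward end of its play and within the 5 mm limit, but the pictures are only good to 2–3 mm.
- **Latch:** I followed the post round to its stop. The arm passed over the tray without being blocked, which also shows the tray was seated. The post's position gives 1.570 rad from one camera and 1.573 rad from the other.
- **Robot and bystanders:** The gripper finished clear, with the fingertips about 220 mm above the bench and the wrist force near zero. The vial and collar look unmoved in the last pictures. I did not check the bench items again, but the arm stayed well away from them.

No check failed or disagreed.

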